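# Lap a rock section one stroke, then pinch its slide cassette out of the lapping block

## Task

Give the rock section one lapping stroke: grip the lapping block by its long sides, press it down firmly (10 to 25 N on the plate) where it is parked near the right-hand end of the diamond plate and, without easing off, slide it along the plate to near the left-hand end. Leave the block lying there, pinch the cassette's two side catches together and lift the cassette straight out, so that the block itself stays on the plate. Finish holding the cassette level by its pinched catches about 10 cm above where it sat, and leave everything else on the table where it is.

Things in the scene. Friction and masses are not known exactly. Their poses are not given: they have to be found in the camera images.
- plate_face (a point): centre of the working face of the lapping plate: dimpled steel plate 300 x 112 mm on a black base 320 x 126 mm, fixed; face 20 mm above the table. x runs along its length in the direction of the stroke (to the robot's left), y across it (towards the robot), z up. Low clamps at both ends, beyond 148 mm from the centre, stand 3 mm above the face
- block_mid (a point): centre, half-way up, of the lapping block: loose steel frame 84 long (its x, along the plate) x 60 wide (its y, grasp width) x 26 mm high, 0.4 kg. Parked 70-100 mm from the plate's centre towards -x; the stroke ends 60-95 mm past the centre towards +x. It rests on the catch noses, underside 2 mm above the plate; pinching the catches lets it sink these 2 mm
- cassette_grip (a point): point between the finger pads of the two catches of the grey plastic slide cassette (80 g) that sits in the block's open pocket; 38 mm above the rock face, 10 mm above the block's top. The pads, 24 mm long (x), 15 mm high, reach from 2 mm above the block's top to the cassette's top and face +y and -y; 41.6 mm over the outer faces at rest, 28.6 mm fully pinched. Axes as the block's
- rock_face (a point): centre of the underside of the rock section, 40 x 24 mm, cemented under the cassette. It stands 2 mm proud of the block's underside, rests on the plate and takes all the pressing force; block and cassette alone weigh on it with about 5 N
- catch_l (a joint): travel (m) of the sliding catch on the cassette's +y side: 0 at rest, its nose 3.5 mm under a lip inside the block; clear of the lip from about 0.004; 0.0065 fully pinched. Spring: 1.8 N at rest, 6.3 N fully in
- catch_r (a joint): the same for the catch on the -y side
- dust_brush_mid (a point): loose dusting brush, 164 mm long, behind the plate; leave alone
- magnet_mid (a point): loose ring magnet in a white cup, 38 mm across and 13 mm high, behind the plate's left end; leave alone
- tape_mid (a point): loose roll of tape, 67 mm across, lying flat in front of the plate; leave alone
- streak_mid (a point): loose white streak tile 52 x 52 x 7 mm behind the plate's right end; leave alone
- pick_mid (a point): loose pick with thin handle, 112 mm long, in front of the plate; leave alone
Things that resemble listed ones, but are neither listed nor needed, are in the scene too. Leave any blue look-alike of the part that bears block_mid alone. Leave any green or purple look-alike of the part that bears cassette_grip alone.

How it is judged:
On the way, in this order (a step that is already met when the one before it is completed fails the run):
1. the block is pressed down firmly where it is parked (x of rock_face in the frame of plate_face below -0.055 m and contact force between cassette and lap_plate between 8 and 32 N), for 0.1 s.
2. the stroke goes on, a third of the way, rock pressed on the plate with 8 to 32 N (x of rock_face in the frame of plate_face between -0.042 and -0.018 m and contact force between cassette and lap_plate between 8 and 32 N), for 0.05 s.
3. the stroke goes on, at the middle of the plate, rock pressed on the plate with 8 to 32 N (x of rock_face in the frame of plate_face between -0.012 and 0.012 m and contact force between cassette and lap_plate between 8 and 32 N), for 0.05 s.
4. the stroke goes on, two thirds of the way, rock pressed on the plate with 8 to 32 N (x of rock_face in the frame of plate_face between 0.018 and 0.042 m and contact force between cassette and lap_plate between 8 and 32 N), for 0.05 s.
5. the stroke ends near the left end, still pressed (x of rock_face in the frame of plate_face above 0.055 m and contact force between cassette and lap_plate between 8 and 32 N), for 0.05 s.
6. both catches are pinched in while the cassette still sits in the block (value of joint each of catch_l, catch_r above 0.0038 m and z of rock_face in the frame of plate_face below 0.006 m and x of rock_face in the frame of plate_face above 0.05 m), for 0.1 s.
At the end, for the whole second after the job is handed in: the cassette hangs in the fingers with both catches pinched in by more than 3.5 mm, its rock face at least 60 mm above the plate's face, level within 0.25 rad, at rest and touching neither block nor plate; the block lies flat on the plate, 53 mm or more past the plate's centre towards the left end (value of joint each of catch_l, catch_r above 0.0035 m and z of rock_face in the frame of plate_face above 0.06 m and angle between rock_face's own z axis and vertical below 0.25 rad and contact force between cassette and the fingers above 2 N and contact force between cassette and lap_block below 0.1 N and linear speed of cassette below 0.03 m/s and x of block_mid in the frame of plate_face between 0.053 and 0.125 m and z of block_mid in the frame of plate_face between 0.01 and 0.0165 m and angle between block_mid's own z axis and vertical below 0.05 rad and contact force between lap_block and the fingers below 0.1 N and linear speed of lap_block below 0.02 m/s); the arm keeps its last pose, push and grip.
It fails at once if the block is lifted off the plate or tipped (z of block_mid in the frame of plate_face above 0.022 m or angle between block_mid's own z axis and vertical above 0.15 rad).
It fails at once if the rock is pressed on the plate with more than 45 N (contact force between cassette and lap_plate above 45 N).
It fails at once if the rock loses contact with the plate in mid-stroke (x of rock_face in the frame of plate_face between -0.04 and 0.045 m and z of rock_face in the frame of plate_face below 0.02 m and contact force between cassette and lap_plate below 1 N).
It fails at once if a bystander is pushed more than 15 mm (distance of any of dust_brush_mid, magnet_mid, tape_mid, streak_mid, pick_mid from where it was at the start of the episode above 0.015 m).
It also fails if it takes over 61 s, if anything falls off the work surface, if the arm or the gripper's body presses on something with over 40 N, if the wrist force passes 120 N, or if a joint passes its speed limit or range.

## Robot

A 6-joint arm with a two-finger parallel gripper is mounted at the origin on a cart in front of the work surface, level with it; the furniture and walls round the work are solid. World frame = base frame: x ahead of the robot, y to its left, z up, the work surface at z = 0. Lengths are in m, angles in rad, forces in N, time in s.
With the tool pointing down it reaches from about 0.375 to 0.9 m from the base axis. Payload 3.1 kg.
Tool frame: the origin (TCP) lies between the finger pads; the fingertips stand 17 mm ahead of it and the grasp point (between the pads) lies 2 mm behind it (env.nose_length is the distance from the TCP to the fingertips, in m); z points along the fingers, y is the direction in which the jaws open and shut (so a half turn about z gives the same grasp; the last joint's range is limited). The gripper opens to 87 mm and grips with 3 to 60 N. Pads are 19 mm wide; open, the fingers measure 117 mm over their backs; the gripper's body (75 mm by 190 mm) begins 51 mm behind the grasp point.
Start: joints at [1.095, 0.527, 1.433, -0, 1.181, -0.178], TCP at [0.183, 0.597, 0.24] pointing down, gripper open.
Joint ranges: [-3.08, 3.08], [-0.75, 2.2], [0.22, 2.44], [-1.43, 4.57], [0, 2.65], [-2.85, 2.85]. Speed limits (rad/s): [2.79, 2.79, 3.14, 3.14, 3.14, 3.14].

## Interface

Orientations are given as a 3x3 rotation matrix whose columns are the frame's x, y, z axes.
In Python, from workcell import env gives the robot as it stands.
- The arm moves only by the tool move_arm, never from a script. Its argument "moves" is a list of rows, each a list of 4 numbers: the shift along the world's x, y, z in m, then the turn about the world's z in degrees. In form: [[x, y, z, yaw], ...]. A call has exactly 5 rows; each row is the pose to reach, as a shift and turn from the pose commanded when the call began; what a row does not reach only later rows make up. A row lasts 1/12 s, in which the tool goes at most 41.7 mm and 7.16 degrees, less where a joint would pass 70% of its speed; a pose out of reach is approached as far as the arm can. A call with a gripper value outside its range is refused whole. "gripper" is the opening, from 0 (shut) to 1 (fully open), set as the call begins (left out, the last holds). The fingers move at their own pace and stop on an object; "newtons" is the grip in N (left out, the last holds). Time passes only in rows, so rows that repeat a pose let the fingers close, or fill a call up. It gives the time, the measured TCP pose, the force and the opening at its end, in the units of the state.
- env.read_state(): the state, without advancing time (a new reading comes with each control period).
- env.get_image(name): name is "scene" or "top" or "wrist"; returns (picture, depth): 480x640x3 uint8, red, green, blue; 480x640 float32, m along the optical axis (not along the pixel's ray), 0 where there is no reading.
- env.calibration(name): a dict with "fx", "fy", "cx", "cy" (pixels), "position" and "rotation" of the camera in the world; the wrist camera has in their place "T_tool_cam" (4x4, takes a point from camera to tool coordinates, whose origin is the TCP and whose axes are the flange's). Camera axes: x right, y up, looking along -z (the intrinsics and any distortion apply to the point x, -y, -z); pixel columns grow to the right and rows downward; lengths in m; the calibration is good to about 2 mm. A picture is of the moment at which its call begins: read the wrist's pose just before it. calibration takes no time and is no camera call.
- env.finish_job(): hands the job in, once; it reports no verdict.
The state is a dict: "clock": time; "joint_pos": joint angles; "dq": joint speeds; "effort": joint torques, N m; "tool_pos": TCP position; "eef_rot": TCP orientation; "force": force on the tool from outside, world axes, zero at the start; "wrist_torque": the same for the moment, N m; "gripper_width": finger opening in m.
Only numpy, scipy, OpenCV 4.12 (cv2) and the standard library are available. Lean on these libraries where they do the work, as an engineer would, in place of code of your own. Each camera call takes 0.05 s, during which the arm holds its last target.

## Working session

There is one attempt and no reset: what is moved stays moved. The work goes in short steps, Python scripts to look and compute and a tool call to move; the robot and the scene stay as the last step left them, time stands still between calls to the robot, and variables do not carry over. Pictures are saved under pics/ and viewed, and the job is handed in when it is done.

Besides the shell and the picture viewer there is one more tool, called after "Emit:" as name(argument=value, ...), one argument or row to a line, values as JSON. move_arm: Moves the arm, as the interface text tells. Its arguments: {"type":"object","properties":{"moves":{"type":"array","items":{"type":"array","items":{"type":"number"}}},"gripper":{"type":"number"},"newtons":{"type":"number"}},"required":["moves"]}

```bash
mkdir -p pics; ls
cat > h.py <<'E'
import numpy as np, cv2
from workcell import env
def grab(n,tag):
    s=env.read_state(); im,d=env.get_image(n); cv2.imwrite(f'pics/{tag}.png',im[:,:,::-1]); np.savez(f'pics/{tag}.npz',im=im,d=d,p=s['tool_pos'],R=s['eef_rot']); return im,d,s
E
python3 - <<'E'
from h import *
for n in('scene','top','wrist'):
    grab(n,n+'0'); c=env.calibration(n); print(n,{k:np.round(v,4).tolist() for k,v in c.items()})
s=env.read_state();print({k:np.round(v,3).tolist() for k,v in s.items()}, env.nose_length)
E
```

```text
pics
scene {'fx': 450.2925, 'fy': 450.2925, 'cx': 320.8078, 'cy': 232.3511, 'position': [0.1277, -0.738, 0.4984], 'rotation': [[0.8866, 0.211, -0.4116], [-0.4625, 0.4083, -0.787], [0.002, 0.8881, 0.4596]]}
top {'fx': 606.9501, 'fy': 606.9501, 'cx': 315.3658, 'cy': 241.2073, 'position': [0.4452, -0.0085, 1.1269], 'rotation': [[-0.0219, 0.9978, -0.0619], [-0.9998, -0.0217, 0.0032], [0.0019, 0.062, 0.9981]]}
wrist {'fx': 391.2678, 'fy': 391.2678, 'cx': 325.0514, 'cy': 238.2101, 'T_tool_cam': [[0.0007, 0.9593, 0.2822, 0.0769], [1.0, -0.0007, -0.0001, 0.0001], [0.0001, 0.2822, -0.9593, -0.1441], [0.0, 0.0, 0.0, 1.0]]}
{'clock': 0.15, 'joint_pos': [1.095, 0.528, 1.434, -0.0, 1.181, -0.178], 'dq': [-0.001, -0.002, -0.002, -0.0, -0.003, -0.0], 'effort': [0.001, -44.043, -17.684, 0.063, 0.055, -0.0], 'tool_pos': [0.183, 0.597, 0.239], 'eef_rot': [[-0.956, 0.293, -0.001], [0.293, 0.956, -0.002], [0.0, -0.002, -1.0]], 'force': [0.602, 0.015, -0.253], 'wrist_torque': [-0.032, 0.022, 0.038], 'gripper_width': 0.087} 0.017
```

View pics/top0.png

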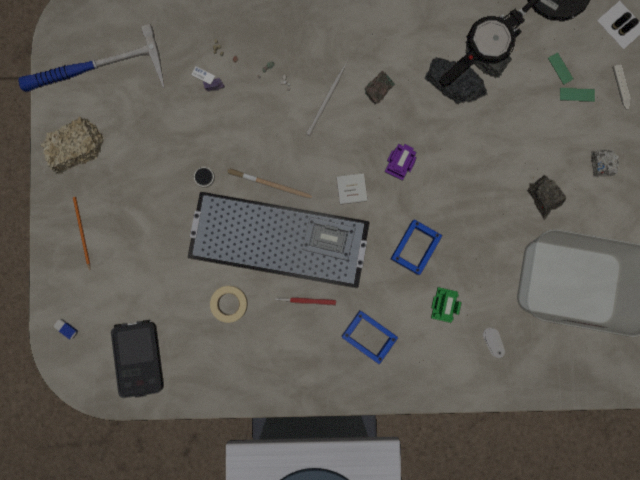

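View pics/scene0.png

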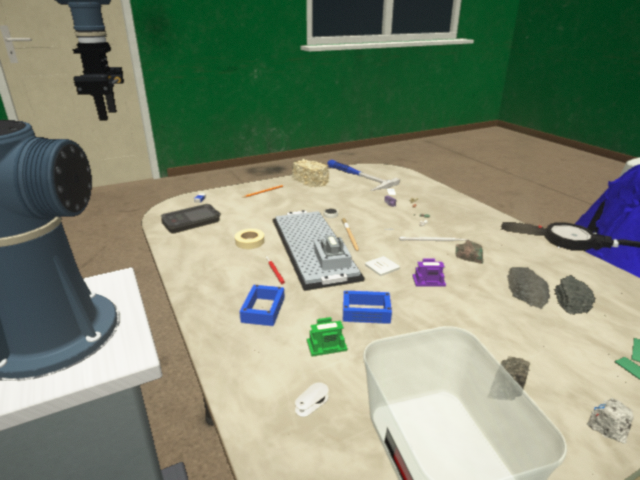

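The top view shows the plate with corners near (200,193), (368,222), (358,287) and (188,258), and the grey block with its cassette at about (330,238). The look-alikes are two blue frames at (416,247) and (369,337), and purple (401,161) and green (446,305) cassettes. The grey one on the plate fits the description. I'll confirm it in an enlarged crop.

```bash
cat >> h.py <<'E'
def ray(n,u,v,z,p=None,R=None):
    c=env.calibration(n)
    if n=='wrist':
        T=np.array(c['T_tool_cam']); Rc=R@T[:3,:3]; o=p+R@T[:3,3]
    else: Rc=np.array(c['rotation']); o=np.array(c['position'])
    d=Rc@np.array([(u-c['cx'])/c['fx'],-(v-c['cy'])/c['fy'],-1])
    return o+d*(z-o[2])/d[2]
E
python3 - <<'E'
from h import *
f=np.load('pics/top0.npz'); im=f['im']; d=f['d']
cv2.imwrite('pics/top0c.png',cv2.resize(im[180:300,180:380][:,:,::-1],None,fx=4,fy=4,interpolation=cv2.INTER_CUBIC))
m=(im.max(2)<45).astype(np.uint8); m[:180]=0;m[300:]=0;m[:,:180]=0;m[:,380:]=0
m=cv2.morphologyEx(m,cv2.MORPH_CLOSE,np.ones((3,3)))
cs,_=cv2.findContours(m,0,1); c=max(cs,key=lambda c:cv2.minAreaRect(c)[1][0]*cv2.minAreaRect(c)[1][1])
b=cv2.boxPoints(cv2.minAreaRect(c));print(b)
for z in(.012,.02):
    P=np.array([ray('top',*q,z) for q in b]);print(np.round(P,4),P.mean(0),np.linalg.norm(np.diff(P,axis=0),axis=1))
for z in (.02,): 
  e=P-P.mean(0)
  L=max([P[1]-P[0],P[2]-P[1]],key=np.linalg.norm);print(np.degrees(np.arctan2(L[1],L[0])))
E
```

```text
[[195.54248 192.48154]
 [265.43948 186.31415]
 [267.      204.     ]
 [197.103   210.16739]]
[[0.6094 0.2074 0.012 ]
 [0.6181 0.078  0.012 ]
 [0.5851 0.0757 0.012 ]
 [0.5764 0.2048 0.012 ]] [0.59725092 0.14146169 0.012     ] [0.129665   0.03305522 0.12943055]
[[0.6082 0.2058 0.02  ]
 [0.6168 0.0774 0.02  ]
 [0.5841 0.0751 0.02  ]
 [0.5755 0.2033 0.02  ]] [0.59615969 0.1403855  0.02      ] [0.12873454 0.03281802 0.12850178]
-86.15327180536718
```

View pics/top0c.png

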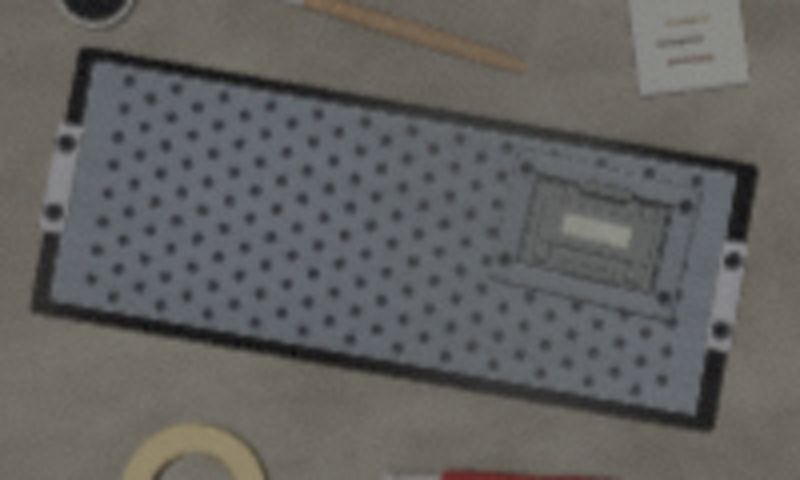

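The crop confirms it: grey cassette in the steel block at the right-hand end, with plate base corners at crop pixels (82,48), (757,167), (712,430) and (33,310).

Run:
```python
from h import *
C=np.array([(82,48),(757,167),(712,430),(33,310)])/4+180
for z in(.016,.02):
    P=np.array([ray('top',*q,z) for q in C]);print(np.round(P,4),P.mean(0).round(4),np.linalg.norm(P-np.roll(P,-1,0),axis=1).round(4))
    L=P[0]-P[1]+P[3]-P[2]; print('plate x yaw',np.degrees(np.arctan2(L[1],L[0])))
f=np.load('pics/top0.npz');d=f['d']
B=np.array([(521,150),(703,182),(674,324),(487,277)])/4+180
P=np.array([ray('top',*q,.048) for q in B]);print(np.round(P,4),P.mean(0).round(4),np.linalg.norm(P-np.roll(P,-1,0),axis=1).round(4))
for a,b in((260,230),(330,238),(312,228),(345,255),(290,310)): print(a,b,1.1269-d[b,a])
```

```text
[[ 0.6095  0.1975  0.016 ]
 [ 0.5477 -0.1119  0.016 ]
 [ 0.4277 -0.0881  0.016 ]
 [ 0.4893  0.2211  0.016 ]] [0.5186 0.0546 0.016 ] [0.3155 0.1223 0.3152 0.1225]
plate x yaw 78.72796625713062
[[ 0.6089  0.1967  0.02  ]
 [ 0.5474 -0.1115  0.02  ]
 [ 0.4278 -0.0878  0.02  ]
 [ 0.4891  0.2203  0.02  ]] [0.5183 0.0544 0.02  ] [0.3143 0.1219 0.3141 0.1221]
plate x yaw 78.72796625713063
[[ 0.5547 -0.0038  0.048 ]
 [ 0.5386 -0.0847  0.048 ]
 [ 0.4756 -0.0701  0.048 ]
 [ 0.4983  0.0125  0.048 ]] [ 0.5168 -0.0365  0.048 ] [0.0824 0.0647 0.0857 0.0587]
260 230 0.01659906
330 238 0.058517337
312 228 0.045718193
345 255 0.04943824
290 310 0.0045226812
```

Emit:
move_arm(
  moves=[
    [0.019,-0.036,0,-5],
    [0.037,-0.071,0,-10],
    [0.056,-0.106,0,-15],
    [0.075,-0.142,0,-20],
    [0.093,-0.177,0,-25],
  ],
  gripper=1,
)

```text
clock: 0.57
tool_pos: [0.2766, 0.4187, 0.2393]
eef_rot: [[-0.74, 0.673, -0.0], [0.673, 0.74, -0.0], [-0.0, -0.0, -1.0]]
force: [1.3, -1.2, -0.3]
gripper_width: 0.0868
```

Emit:
move_arm(
  moves=[
    [0.019,-0.036,0,-5],
    [0.037,-0.071,0,-10],
    [0.056,-0.106,0,-15],
    [0.075,-0.142,0,-20],
    [0.093,-0.177,0,-25],
  ],
)

```text
clock: 0.98
tool_pos: [0.3698, 0.2417, 0.2396]
eef_rot: [[-0.386, 0.923, 0.0], [0.923, 0.386, 0.0], [-0.0, 0.0, -1.0]]
force: [-0.0, 0.1, 0.1]
gripper_width: 0.0868
```

Emit:
move_arm(
  moves=[
    [0.019,-0.036,0,-5],
    [0.037,-0.071,0,-10],
    [0.056,-0.106,0,-15],
    [0.075,-0.142,0,-20],
    [0.093,-0.177,0,-25],
  ],
)

```text
clock: 1.4
tool_pos: [0.4629, 0.0644, 0.2395]
eef_rot: [[0.041, 0.999, 0.0], [0.999, -0.041, 0.0], [0.0, 0.0, -1.0]]
force: [1.5, 1.7, -0.4]
gripper_width: 0.0867
```

Emit:
move_arm(
  moves=[
    [0.019,-0.036,-0.01,-4],
    [0.037,-0.071,-0.02,-9.3],
    [0.055,-0.103,-0.04,-9.3],
    [0.055,-0.103,-0.04,-9.3],
    [0.055,-0.103,-0.04,-9.3],
  ],
)

```text
clock: 1.82
tool_pos: [0.5173, -0.0382, 0.1981]
eef_rot: [[0.2, 0.98, -0.003], [0.98, -0.2, 0.001], [0.0, -0.003, -1.0]]
force: [0.9, 0.4, -0.0]
gripper_width: 0.0869
```

Run:
```python
from h import *
grab('wrist','w1'); s=env.read_state(); print(s['tool_pos'],s['dq'],s['force'])
```

```text
[ 0.51662599 -0.03679581  0.19870332] [ 0.03623248 -0.03365648  0.0184044   0.00105591  0.0011704  -0.00140944] [ 0.13591704  0.04814719 -0.61022427]
```

View pics/w1.png

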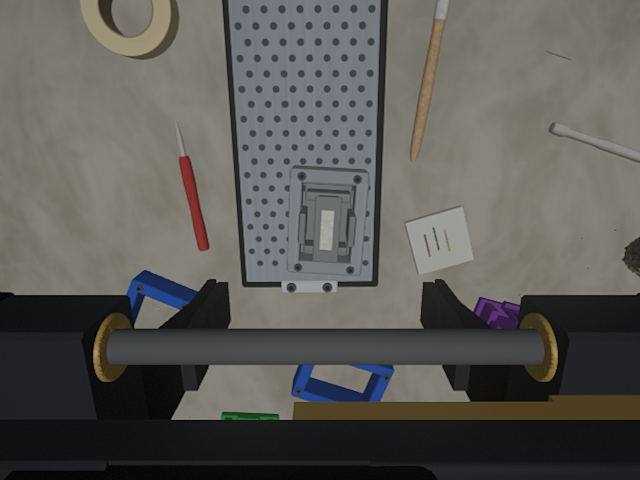

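The wrist view shows the steel block at about (328,221) with the grey cassette and its catches at (305,230) and (350,230). I'll crop it to read the corners.

Run:
```python
from h import *
im=np.load('pics/w1.npz')['im']
cv2.imwrite('pics/w1c.png',cv2.resize(im[155:295,235:395][:,:,::-1],None,fx=4.2,fy=4.2,interpolation=cv2.INTER_CUBIC))
```

```text
(no output)
```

View pics/w1c.png

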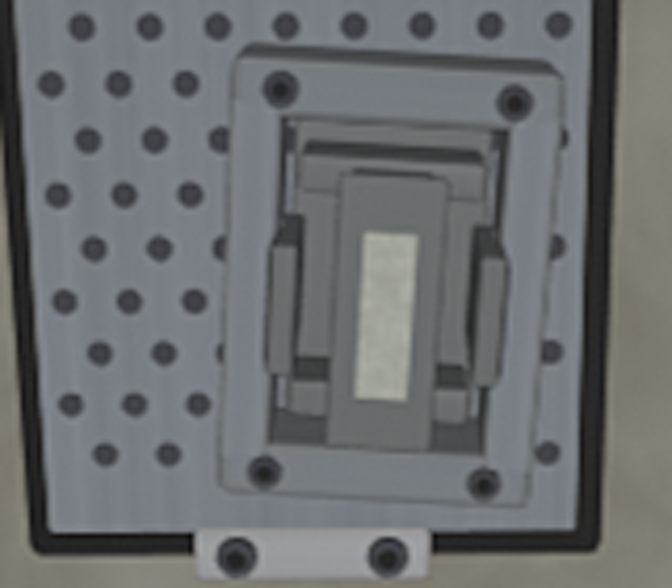

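Run:
```python
from h import *
f=np.load('pics/w1.npz');p,R=f['p'],f['R'];d=f['d']
def pts(l,z): 
    return np.array([ray('wrist',235+u/4.2,155+v/4.2,z,p,R) for u,v in l])
def rep(n,P):
    L=P[0]-P[3]+P[1]-P[2]; W=P[0]-P[1]+P[3]-P[2]
    print(n,P.mean(0).round(4),np.linalg.norm(P-np.roll(P,-1,0),axis=1).round(4),'xyaw',np.degrees(np.arctan2(L[1],L[0])).round(2),'yyaw',np.degrees(np.arctan2(W[1],W[0])).round(2))
rep('top',pts([(236,68),(560,80),(527,505),(219,490)],.048))
rep('scr',pts([(281,88),(515,102),(484,485),(264,471)],.048))
# catches top outer corners: left (274,243)-(268,372) ; right (508,258),(500,386)
rep('cat',pts([(274,243),(508,258),(500,386),(267,372)],.063))
rep('lab',pts([(362,232),(419,234),(406,401),(353,399)],.063))
# plate end and long edges at z=.018
e=pts([(48,530),(578,530)],.02);print('plate end',e.round(4))
for (u,v) in [(328,222),(300,200),(260,200)]: print(d[v,u])
PR=np.array([ray('wrist',*q,.02,p,R) for q in[(232,20),(246,283),(381,20),(375,283)]]);print(PR.round(4))
print('tool',p,np.degrees(np.arctan2(R[1,0],R[0,0])))
```

```text
top [ 0.5192 -0.0368  0.048 ] [0.0577 0.0812 0.0591 0.0804] xyaw 75.28 yyaw 165.98
scr [ 0.5193 -0.0367  0.048 ] [0.0419 0.0732 0.0421 0.0729] xyaw 75.07 yyaw 164.88
cat [ 0.5195 -0.0369  0.063 ] [0.0408 0.0234 0.0416 0.0235] xyaw 75.34 yyaw 164.86
lab [ 0.519  -0.0373  0.063 ] [0.0099 0.0306 0.0095 0.0305] xyaw 74.9 yyaw 166.38
plate end [[ 0.4376 -0.0802  0.02  ]
 [ 0.5474 -0.1024  0.02  ]]
0.28688475
0.29923373
0.32761747
[[ 0.4802  0.123   0.02  ]
 [ 0.4368 -0.0818  0.02  ]
 [ 0.5879  0.101   0.02  ]
 [ 0.5492 -0.1046  0.02  ]]
tool [ 0.5173093  -0.03819477  0.19806977] 78.43615158934824
```

Emit:
move_arm(
  moves=[
    [0.002,0,-0.02,-3.4],
    [0.002,0,-0.04,-3.4],
    [0.002,0,-0.06,-3.4],
    [0.002,0,-0.06,-3.4],
    [0.002,0,-0.06,-3.4],
  ],
)

```text
clock: 2.28
tool_pos: [0.5181, -0.0349, 0.1396]
eef_rot: [[0.253, 0.967, -0.002], [0.967, -0.253, 0.001], [0.0, -0.002, -1.0]]
force: [0.1, -0.6, 0.6]
gripper_width: 0.0874
```

Run:
```python
from h import *
im,d,s=grab('wrist','w2'); print(s['tool_pos'],s['eef_rot'])
```

```text
[ 0.51814747 -0.03494203  0.1395831 ] [[ 2.52911418e-01  9.67486726e-01 -2.29116904e-03]
 [ 9.67489414e-01 -2.52910160e-01  8.28189418e-04]
 [ 2.21802341e-04 -2.42614035e-03 -9.99997032e-01]]
```

View pics/w2.png

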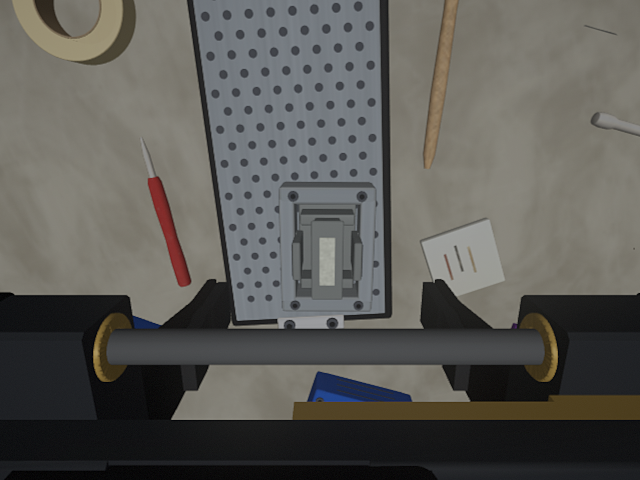

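The block now appears square to the jaws and centred near (327,250). Its screws are at (292,196), (362,196), (294,305) and (358,305).

Run:
```python
from h import *
f=np.load('pics/w2.npz');p,R=f['p'],f['R']
P=np.array([ray('wrist',*q,.048,p,R) for q in[(292,196),(362,196),(358,305),(294,305)]])
print(P.mean(0).round(4),np.linalg.norm(P-np.roll(P,-1,0),axis=1).round(4)); L=P[0]-P[3]+P[1]-P[2];print(np.degrees(np.arctan2(L[1],L[0])), ((P.mean(0)-p)@R).round(4), np.degrees(np.arctan2(R[1,0],R[0,0])))
```

```text
[ 0.5192 -0.0366  0.048 ] [0.0426 0.0728 0.0423 0.0729]
74.94868443473707 [-0.0014  0.0016  0.0916] 75.35013757554238
```

Emit:
move_arm(
  moves=[
    [0,0,-0.03,0],
    [0,0,-0.06,0],
    [0,0,-0.08,0],
    [0,0,-0.09,0],
    [0,0,-0.095,0],
  ],
)

```text
clock: 2.75
tool_pos: [0.5195, -0.0362, 0.0445]
eef_rot: [[0.254, 0.967, -0.0], [0.967, -0.254, 0.0], [0.0, -0.0, -1.0]]
force: [1.1, 0.1, -0.0]
gripper_width: 0.0872
```

Emit:
move_arm(
  moves=[
    [0,0,-0.002,0],
    [0,0,-0.002,0],
    [0,0,-0.002,0],
    [0,0,-0.002,0],
    [0,0,-0.002,0],
  ],
)

```text
clock: 3.17
tool_pos: [0.52, -0.0367, 0.0435]
eef_rot: [[0.255, 0.967, 0.002], [0.967, -0.255, -0.001], [-0.0, 0.002, -1.0]]
force: [-0.4, -0.3, 0.8]
gripper_width: 0.0871
```

Emit:
move_arm(
  moves=[
    [0,0,0,0],
    [0,0,0,0],
    [0,0,0,0],
    [0,0,0,0],
    [0,0,0,0],
  ],
  gripper=0,
  newtons=50,
)

```text
clock: 3.58
tool_pos: [0.5193, -0.0365, 0.0425]
eef_rot: [[0.255, 0.967, -0.0], [0.967, -0.255, 0.0], [0.0, -0.0, -1.0]]
force: [-0.9, 0.4, 1.1]
gripper_width: 0.0612
```

Emit:
move_arm(
  moves=[
    [0,0,0,0],
    [0,0,0,0],
    [0,0,0,0],
    [0,0,0,0],
    [0,0,0,0],
  ],
)

```text
clock: 4.0
tool_pos: [0.519, -0.0364, 0.0425]
eef_rot: [[0.255, 0.967, -0.001], [0.967, -0.255, 0.0], [-0.0, -0.001, -1.0]]
force: [-1.4, -0.0, 1.1]
gripper_width: 0.0597
```

Gripped at 59.7 mm. Next I press down in small steps.

Emit:
move_arm(
  moves=[
    [0,0,-0.0005,0],
    [0,0,-0.001,0],
    [0,0,-0.001,0],
    [0,0,-0.001,0],
    [0,0,-0.001,0],
  ],
)

```text
clock: 4.42
tool_pos: [0.519, -0.0364, 0.0424]
eef_rot: [[0.255, 0.967, -0.0], [0.967, -0.255, 0.0], [-0.0, -0.0, -1.0]]
force: [-2.4, -0.5, 8.2]
gripper_width: 0.0599
```

Emit:
move_arm(
  moves=[
    [0,0,-0.0003,0],
    [0,0,-0.0007,0],
    [0,0,-0.0007,0],
    [0,0,-0.0007,0],
    [0,0,-0.0007,0],
  ],
)

```text
clock: 4.83
tool_pos: [0.5191, -0.0365, 0.0423]
eef_rot: [[0.255, 0.967, -0.0], [0.967, -0.255, -0.0], [-0.0, -0.0, -1.0]]
force: [-3.7, 0.3, 13.4]
gripper_width: 0.0598
```

Emit:
move_arm(
  moves=[
    [0.0004,0.002,0,0],
    [0.001,0.005,0,0],
    [0.0018,0.009,0,0],
    [0.0026,0.013,0,0],
    [0.0034,0.017,0,0],
  ],
)

```text
clock: 5.25
tool_pos: [0.5247, -0.0217, 0.0424]
eef_rot: [[0.253, 0.967, 0.004], [0.967, -0.253, -0.004], [-0.002, 0.005, -1.0]]
force: [-1.6, -8.2, 9.9]
gripper_width: 0.0594
```

Emit:
move_arm(
  moves=[
    [0.0008,0.004,-0.0003,0],
    [0.0016,0.008,-0.0003,0],
    [0.0024,0.012,-0.0003,0],
    [0.0032,0.016,-0.0003,0],
    [0.004,0.02,-0.0003,0],
  ],
)

```text
clock: 5.67
tool_pos: [0.5292, -0.0019, 0.0423]
eef_rot: [[0.253, 0.967, 0.006], [0.967, -0.253, -0.004], [-0.002, 0.006, -1.0]]
force: [-1.2, -8.6, 10.8]
gripper_width: 0.0592
```

Emit:
move_arm(
  moves=[
    [0.0006,0.004,-0.0002,0],
    [0.0014,0.008,-0.0002,0],
    [0.0022,0.012,-0.0002,0],
    [0.003,0.016,-0.0002,0],
    [0.0038,0.02,-0.0002,0],
  ],
)

```text
clock: 6.08
tool_pos: [0.5331, 0.018, 0.0423]
eef_rot: [[0.253, 0.967, 0.006], [0.967, -0.253, -0.004], [-0.003, 0.006, -1.0]]
force: [-1.7, -8.0, 12.4]
gripper_width: 0.0598
```

Emit:
move_arm(
  moves=[
    [0.0006,0.004,0,0],
    [0.0014,0.008,0,0],
    [0.0022,0.012,0,0],
    [0.003,0.016,0,0],
    [0.0038,0.02,0,0],
  ],
)

```text
clock: 6.5
tool_pos: [0.5367, 0.0381, 0.0424]
eef_rot: [[0.253, 0.967, 0.005], [0.967, -0.253, -0.004], [-0.002, 0.006, -1.0]]
force: [-0.9, -9.1, 12.7]
gripper_width: 0.0597
```

Emit:
move_arm(
  moves=[
    [0.0006,0.004,0,0],
    [0.0014,0.008,0,0],
    [0.0022,0.012,0,0],
    [0.003,0.016,0,0],
    [0.0038,0.02,0,0],
  ],
)

```text
clock: 6.92
tool_pos: [0.5403, 0.0582, 0.0423]
eef_rot: [[0.253, 0.968, 0.005], [0.968, -0.253, -0.004], [-0.002, 0.005, -1.0]]
force: [-2.4, -8.8, 13.3]
gripper_width: 0.0598
```

Emit:
move_arm(
  moves=[
    [0.0006,0.004,0,0],
    [0.0014,0.008,0,0],
    [0.0022,0.012,0,0],
    [0.003,0.016,0,0],
    [0.0038,0.02,0,0],
  ],
)

```text
clock: 7.33
tool_pos: [0.5439, 0.0782, 0.0423]
eef_rot: [[0.253, 0.968, 0.004], [0.968, -0.253, -0.004], [-0.002, 0.005, -1.0]]
force: [-1.7, -10.7, 14.3]
gripper_width: 0.0597
```

Emit:
move_arm(
  moves=[
    [0.0006,0.004,0,0],
    [0.0014,0.008,0,0],
    [0.0022,0.012,0,0],
    [0.003,0.016,0,0],
    [0.0038,0.02,0,0],
  ],
)

```text
clock: 7.75
tool_pos: [0.5475, 0.0982, 0.0423]
eef_rot: [[0.253, 0.967, 0.004], [0.968, -0.253, -0.004], [-0.003, 0.004, -1.0]]
force: [-2.2, -10.7, 13.7]
gripper_width: 0.0597
```

Emit:
move_arm(
  moves=[
    [0.0006,0.004,0.0002,0],
    [0.0014,0.008,0.0002,0],
    [0.0022,0.012,0.0002,0],
    [0.003,0.016,0.0002,0],
    [0.0038,0.02,0.0002,0],
  ],
)

```text
clock: 8.17
tool_pos: [0.551, 0.1184, 0.0423]
eef_rot: [[0.253, 0.967, 0.003], [0.967, -0.253, -0.003], [-0.002, 0.004, -1.0]]
force: [-2.1, -9.3, 12.7]
gripper_width: 0.0596
```

Emit:
move_arm(
  moves=[
    [0.0006,0.004,0,0],
    [0.0014,0.008,0,0],
    [0.002,0.01,0,0],
    [0.002,0.01,0,0],
    [0.002,0.01,0,0],
  ],
)

```text
clock: 8.58
tool_pos: [0.553, 0.1289, 0.0423]
eef_rot: [[0.253, 0.967, 0.003], [0.967, -0.253, -0.002], [-0.002, 0.004, -1.0]]
force: [-1.5, -6.7, 11.3]
gripper_width: 0.06
```

Run:
```python
from h import *
im,d,s=grab('top','t3'); print(s['tool_pos'],s['force'])
im2,d,s=grab('wrist','w3')
cv2.imwrite('pics/t3c.png',np.hstack([cv2.resize(im[170:310,170:390][:,:,::-1],(480,305)),cv2.resize(im2[:,:,::-1],(320,305))]))
```

```text
[0.55296823 0.12888288 0.04234083] [-1.52027369 -6.69618691 11.33334275]
```

View pics/t3c.png

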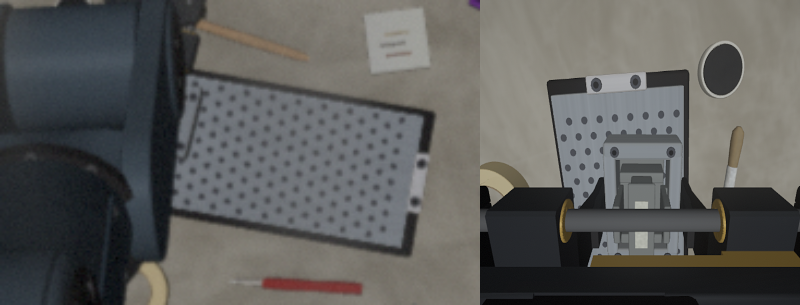

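The block came along, and the stroke end is about 79 mm past the plate's centre. Now I ease off, release and rise.

Emit:
move_arm(
  moves=[
    [0,-0.001,0.0005,0],
    [0,-0.001,0.001,0],
    [0,-0.001,0.001,0],
    [0,-0.001,0.001,0],
    [0,-0.001,0.001,0],
  ],
)

```text
clock: 9.1
tool_pos: [0.5525, 0.1289, 0.0424]
eef_rot: [[0.254, 0.967, 0.002], [0.967, -0.254, -0.001], [-0.0, 0.002, -1.0]]
force: [-0.4, -2.8, 8.3]
gripper_width: 0.06
```

Emit:
move_arm(
  moves=[
    [0,0,0,0],
    [0,0,0,0],
    [0,0,0,0],
    [0,0,0,0],
    [0,0,0,0],
  ],
  gripper=0.92,
)

```text
clock: 9.52
tool_pos: [0.5514, 0.1296, 0.0412]
eef_rot: [[0.255, 0.967, -0.0], [0.967, -0.255, 0.0], [-0.0, -0.0, -1.0]]
force: [0.2, 0.5, -1.4]
gripper_width: 0.0788
```

Emit:
move_arm(
  moves=[
    [0,0,0,0],
    [0,0,0,0],
    [0,0,0,0],
    [0,0,0,0],
    [0,0,0,0],
  ],
)

```text
clock: 9.93
tool_pos: [0.5516, 0.1295, 0.0416]
eef_rot: [[0.255, 0.967, 0.0], [0.967, -0.255, 0.0], [0.0, 0.0, -1.0]]
force: [-0.9, -1.0, 0.3]
gripper_width: 0.0802
```

Emit:
move_arm(
  moves=[
    [0,0,0.01,0],
    [0,0,0.04,0],
    [0,0,0.08,0],
    [0,0,0.11,0],
    [0,0,0.11,0],
  ],
)

```text
clock: 10.35
tool_pos: [0.5558, 0.1298, 0.1584]
eef_rot: [[0.255, 0.967, 0.013], [0.967, -0.255, 0.001], [0.004, 0.013, -1.0]]
force: [0.6, -0.4, 0.4]
gripper_width: 0.08
```

Emit:
move_arm(
  moves=[
    [0,0,0,0],
    [0,0,0,0],
    [0,0,0,0],
    [0,0,0,0],
    [0,0,0,0],
  ],
)

```text
clock: 10.77
tool_pos: [0.5507, 0.1294, 0.1502]
eef_rot: [[0.255, 0.967, -0.003], [0.967, -0.255, -0.0], [-0.001, -0.003, -1.0]]
force: [0.1, 0.1, 1.1]
gripper_width: 0.0799
```

Run:
```python
from h import *
im,d,s=grab('wrist','w4'); print(s['tool_pos'],s['eef_rot'][:,0])
cv2.imwrite('pics/w4c.png',cv2.resize(im[120:320,220:440][:,:,::-1],None,fx=3,fy=3,interpolation=cv2.INTER_CUBIC))
```

```text
[0.55068086 0.12939676 0.15019815] [ 2.54854080e-01  9.66979142e-01 -8.58162770e-04]
```

View pics/w4c.png

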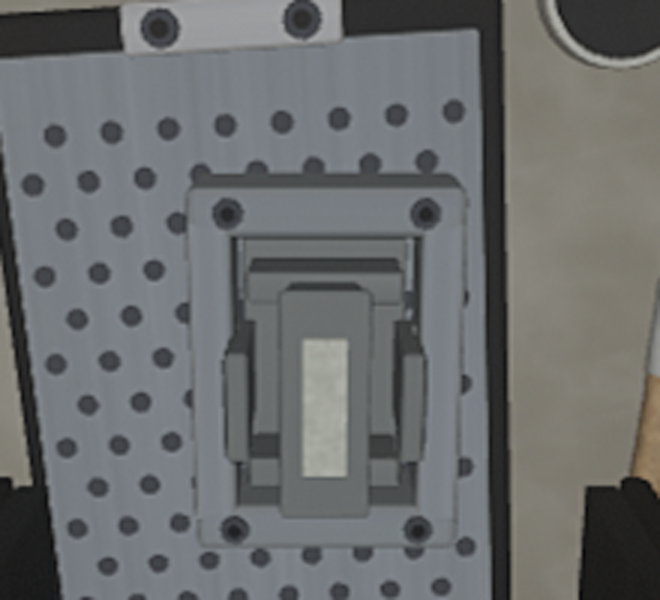

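The block lies square to the jaws, with screws at crop pixels (227,213), (426,213), (418,529) and (234,529). The catch outer edges are at x 227 and 425.

Run:
```python
from h import *
f=np.load('pics/w4.npz');p,R=f['p'],f['R']
g=lambda l,z:np.array([ray('wrist',220+u/3,120+v/3,z,p,R) for u,v in l])
def rep(n,P):
    L=P[0]-P[3]+P[1]-P[2]
    print(n,P.mean(0).round(4),np.linalg.norm(P-np.roll(P,-1,0),axis=1).round(4),np.degrees(np.arctan2(L[1],L[0])).round(2),'in tool',((P.mean(0)-p)@R).round(4))
rep('scr',g([(227,213),(426,213),(418,529),(234,529)],.048))
rep('cat',g([(229,350),(425,350),(422,460),(226,460)],.063))
rep('lab',g([(303,338),(348,338),(347,478),(303,478)],.065))
e=g([(0,57),(478,30)],.02); print(e.round(4)); L=e[0]-e[1]; n=np.array([-L[1],L[0]])/np.hypot(*L[:2]); n*=np.sign(n[1])
b=g([(227,213),(426,213),(418,529),(234,529)],.048).mean(0)
print('plate_x of block', .15-((e[0]-b)[:2]@n), n)
```

```text
scr [0.5534 0.1285 0.048 ] [0.042  0.0728 0.0421 0.0729] 75.34 in tool [-1.000e-04  3.200e-03  1.022e-01]
cat [0.5528 0.1272 0.063 ] [0.0402 0.0242 0.0414 0.0242] 73.94 in tool [-0.0015  0.0029  0.0872]
lab [0.5528 0.1271 0.065 ] [0.0091 0.0306 0.0093 0.0306] 75.22 in tool [-0.0016  0.0028  0.0852]
[[0.4989 0.2124 0.02  ]
 [0.605  0.1906 0.02  ]]
plate_x of block 0.07879660446832815 [0.20104898 0.97958119]
```

Emit:
move_arm(
  moves=[
    [0.001,-0.001,-0.02,0],
    [0.001,-0.001,-0.045,0],
    [0.001,-0.001,-0.065,0],
    [0.001,-0.001,-0.07,0],
    [0.001,-0.001,-0.07,0],
  ],
)

```text
clock: 11.23
tool_pos: [0.5511, 0.1284, 0.0795]
eef_rot: [[0.255, 0.967, -0.005], [0.967, -0.255, -0.0], [-0.001, -0.005, -1.0]]
force: [-1.5, -0.8, 1.2]
gripper_width: 0.0798
```

Emit:
move_arm(
  moves=[
    [0,0,0,0],
    [0,0,0,0],
    [0,0,0,0],
    [0,0,0,0],
    [0,0,0,0],
  ],
  gripper=0.65,
)

```text
clock: 11.65
tool_pos: [0.553, 0.1285, 0.0824]
eef_rot: [[0.255, 0.967, 0.002], [0.967, -0.255, 0.0], [0.0, 0.002, -1.0]]
force: [0.4, -0.7, 0.5]
gripper_width: 0.0589
```

Run:
```python
from h import *
im,d,s=grab('wrist','w5'); print(s['tool_pos'],s['eef_rot'][:,2],s['gripper_width'])
cv2.imwrite('pics/w5c.png',cv2.resize(im[180:400,180:460][:,:,::-1],None,fx=2.7,fy=2.7,interpolation=cv2.INTER_CUBIC))
im,d,s=grab('scene','s5')
cv2.imwrite('pics/s5c.png',cv2.resize(im[170:310,230:400][:,:,::-1],None,fx=4,fy=4,interpolation=cv2.INTER_CUBIC))
```

```text
[0.5530398  0.12853395 0.08244389] [ 1.67524767e-03  6.41202161e-05 -9.99998595e-01] 0.05892048444280723
```

View pics/w5c.png

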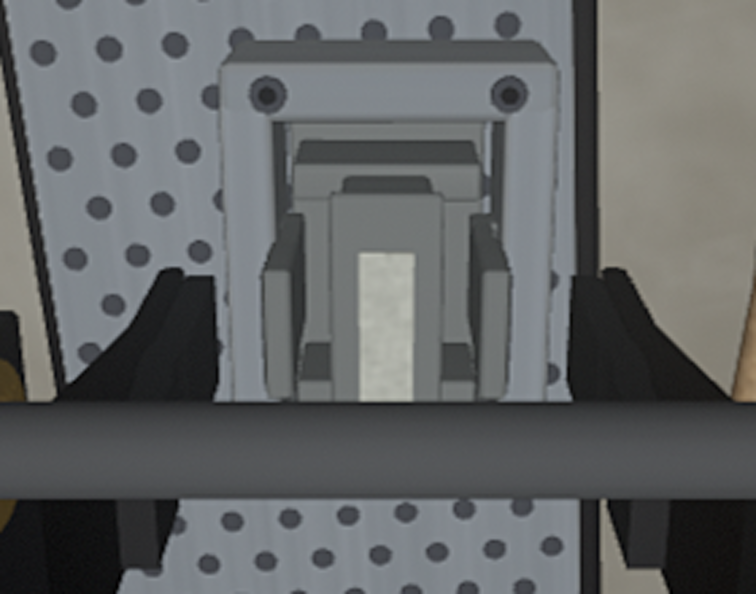

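View pics/s5c.png

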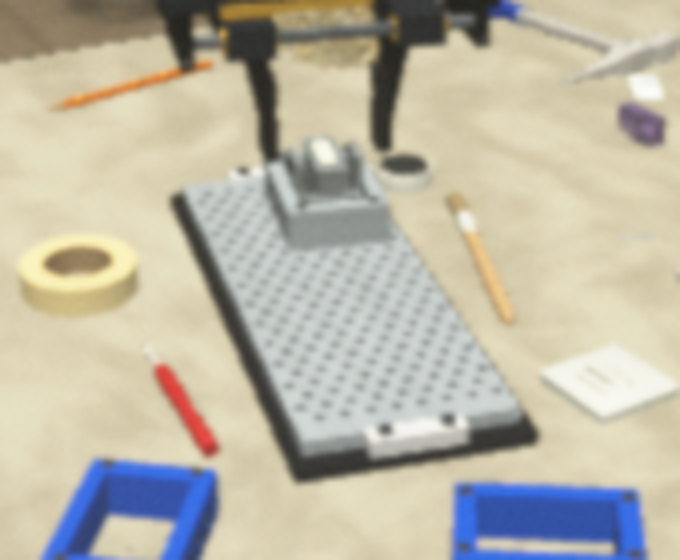

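The catches are centred between the fingers to within about 1 mm. Descending to pinch height, with the tips about 4 mm above the block's top.

Emit:
move_arm(
  moves=[
    [-0.0007,0,-0.004,0],
    [-0.0007,0,-0.008,0],
    [-0.0007,0,-0.011,0],
    [-0.0007,0,-0.013,0],
    [-0.0007,0,-0.013,0],
  ],
)

```text
clock: 12.17
tool_pos: [0.5513, 0.1284, 0.0677]
eef_rot: [[0.255, 0.967, -0.002], [0.967, -0.255, -0.0], [-0.0, -0.002, -1.0]]
force: [0.5, 0.1, 0.1]
gripper_width: 0.0568
```

Emit:
move_arm(
  moves=[
    [0,0,0,0],
    [0,0,0,0],
    [0,0,0,0],
    [0,0,0,0],
    [0,0,0,0],
  ],
)

```text
clock: 12.58
tool_pos: [0.552, 0.1285, 0.0687]
eef_rot: [[0.255, 0.967, 0.0], [0.967, -0.255, -0.0], [0.0, 0.0, -1.0]]
force: [0.4, 0.1, -0.1]
gripper_width: 0.0563
```

Emit:
move_arm(
  moves=[
    [0,0,0,0],
    [0,0,0,0],
    [0,0,0,0],
    [0,0,0,0],
    [0,0,0,0],
  ],
  gripper=0,
  newtons=25,
)

```text
clock: 13.0
tool_pos: [0.5519, 0.1285, 0.0687]
eef_rot: [[0.255, 0.967, 0.0], [0.967, -0.255, 0.0], [0.0, 0.0, -1.0]]
force: [-0.2, -0.3, 1.8]
gripper_width: 0.0309
```

Emit:
move_arm(
  moves=[
    [0,0,0,0],
    [0,0,0,0],
    [0,0,0,0],
    [0,0,0,0],
    [0,0,0,0],
  ],
)

```text
clock: 13.42
tool_pos: [0.552, 0.1285, 0.0689]
eef_rot: [[0.255, 0.967, 0.001], [0.967, -0.255, -0.0], [0.0, 0.0, -1.0]]
force: [-1.0, -0.7, 4.8]
gripper_width: 0.0269
```

Run:
```python
from h import *
im,d,s=grab('wrist','w6'); print(s['tool_pos'],s['force'],s['gripper_width'])
cv2.imwrite('pics/w6c.png',cv2.resize(im[180:400,180:460][:,:,::-1],None,fx=2.7,fy=2.7,interpolation=cv2.INTER_CUBIC))
```

```text
[0.55202236 0.12846668 0.06892534] [-1.04328058 -0.68625571  4.82850248] 0.026887118426349575
```

View pics/w6c.png

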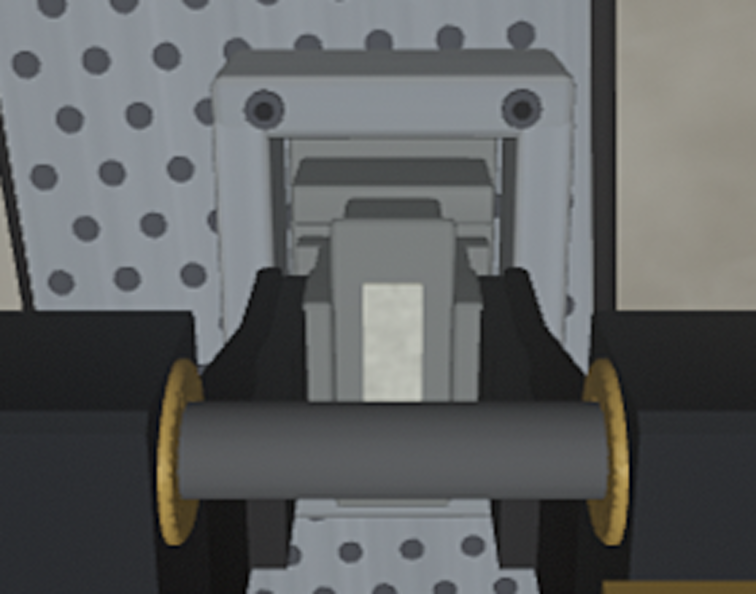

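Both catches look symmetrically pinched in the crop at (318,350) and (468,350). I'll lift slowly and watch the force.

Emit:
move_arm(
  moves=[
    [0,0,0.001,0],
    [0,0,0.002,0],
    [0,0,0.003,0],
    [0,0,0.004,0],
    [0,0,0.005,0],
  ],
)

```text
clock: 13.88
tool_pos: [0.5517, 0.1285, 0.0733]
eef_rot: [[0.255, 0.967, -0.001], [0.967, -0.255, -0.0], [-0.0, -0.001, -1.0]]
force: [-0.1, -0.8, -0.3]
gripper_width: 0.0267
```

Run:
```python
from h import *
im,d,s=grab('wrist','w7'); print(s['tool_pos'],s['force'],s['gripper_width'])
cv2.imwrite('pics/w7c.png',cv2.resize(im[180:400,180:460][:,:,::-1],None,fx=2.7,fy=2.7,interpolation=cv2.INTER_CUBIC))
```

```text
[0.55165954 0.12847508 0.07332622] [-0.05819535 -0.81122359 -0.31285062] 0.02665257056611404
```

View pics/w7c.png

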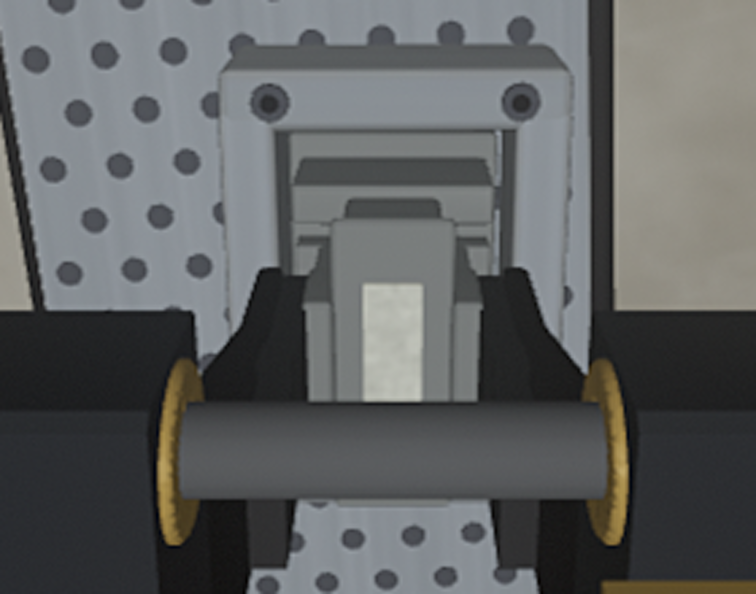

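The cassette stays fixed in the hand view while the block has dropped away: its screws moved from row 109 to 102. The force is about the cassette's own weight, so I keep lifting.

Emit:
move_arm(
  moves=[
    [0,0,0.003,0],
    [0,0,0.006,0],
    [0,0,0.01,0],
    [0,0,0.014,0],
    [0,0,0.018,0],
  ],
)

```text
clock: 14.35
tool_pos: [0.552, 0.1285, 0.0921]
eef_rot: [[0.255, 0.967, 0.0], [0.967, -0.255, -0.0], [0.0, 0.0, -1.0]]
force: [0.5, -0.4, -0.6]
gripper_width: 0.0263
```

Emit:
move_arm(
  moves=[
    [0,0,0.006,0],
    [0,0,0.012,0],
    [0,0,0.02,0],
    [0,0,0.028,0],
    [0,0,0.035,0],
  ],
)

```text
clock: 14.77
tool_pos: [0.5521, 0.1285, 0.1277]
eef_rot: [[0.255, 0.967, 0.001], [0.967, -0.255, 0.0], [0.0, 0.001, -1.0]]
force: [0.4, 0.6, -1.4]
gripper_width: 0.0266
```

Emit:
move_arm(
  moves=[
    [0,0,0.01,0],
    [0,0,0.02,0],
    [0,0,0.03,0],
    [0,0,0.038,0],
    [0,0,0.042,0],
  ],
)

```text
clock: 15.18
tool_pos: [0.5526, 0.1286, 0.1703]
eef_rot: [[0.255, 0.967, 0.002], [0.967, -0.255, 0.0], [0.001, 0.002, -1.0]]
force: [1.0, -0.7, -0.6]
gripper_width: 0.0267
```

Emit:
move_arm(
  moves=[
    [0,0,0,0],
    [0,0,0,0],
    [0,0,0,0],
    [0,0,0,0],
    [0,0,0,0],
  ],
)

```text
clock: 15.6
tool_pos: [0.5515, 0.1284, 0.168]
eef_rot: [[0.255, 0.967, -0.001], [0.967, -0.255, -0.0], [-0.0, -0.001, -1.0]]
force: [-0.9, 0.1, -0.2]
gripper_width: 0.0263
```

Run:
```python
from h import *
im2,d,s=grab('wrist','w8'); print(s['tool_pos'],s['force'],s['gripper_width'],s['dq'].round(3))
im,d,s=grab('scene','s8')
cv2.imwrite('pics/s8c.png',np.hstack([cv2.resize(im[130:290,250:400][:,:,::-1],(450,480)),cv2.resize(im2[100:420,200:440][:,:,::-1],(350,480))]))
```

```text
[0.55149747 0.12843929 0.16796535] [-0.87496756  0.08082737 -0.2354886 ] 0.026271832062124363 [ 0.001 -0.001 -0.001 -0.001 -0.     0.003]
```

View pics/s8c.png

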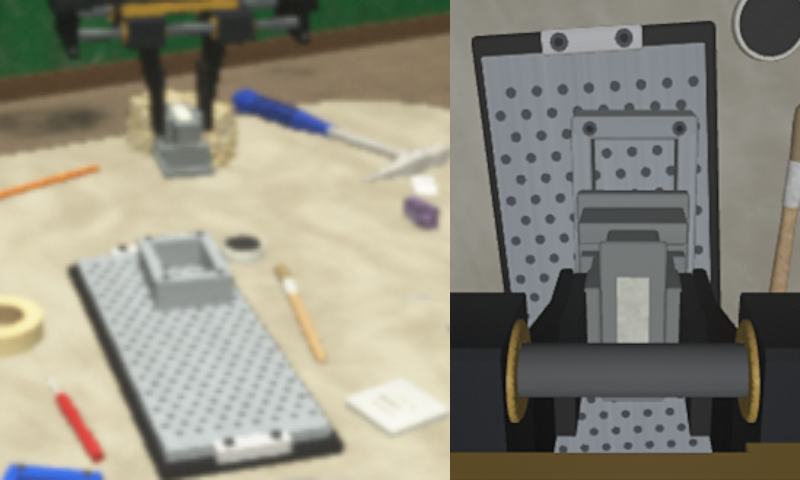

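The cassette hangs level about 10 cm up, at (185,145) in the left half. The empty block lies flat near the left end at (185,270), and the bystanders look undisturbed. One settling call, then I hand in.

Emit:
move_arm(
  moves=[
    [0,0,0,0],
    [0,0,0,0],
    [0,0,0,0],
    [0,0,0,0],
    [0,0,0,0],
  ],
)

```text
clock: 16.12
tool_pos: [0.5519, 0.1285, 0.1685]
eef_rot: [[0.255, 0.967, 0.0], [0.967, -0.255, 0.0], [0.0, 0.0, -1.0]]
force: [0.6, 0.6, -0.7]
gripper_width: 0.0267
```

Run:
```python
from h import *
f=np.load('pics/w8.npz');p,R=f['p'],f['R']
k=240/350;k2=320/480
S=[ray('wrist',200+(u-450)*k,100+v*k2,.046,p,R) for u,v in((590,128),(680,128))]
m=(S[0]+S[1])/2; L=R[:,0]; b=m-L*.0365
e=[ray('wrist',200+(u-450)*k,100+v*k2,.02,p,R) for u,v in((483,58),(704,43))]
n=np.array([.199,.98]); print(b, .15-(e[0][:2]-b[:2])@n, .15-(e[1][:2]-b[:2])@n)
s=env.read_state(); print(s['tool_pos'],s['gripper_width'],s['dq'].round(3)); print(env.finish_job())
```

```text
[0.55329374 0.12831783 0.04601332] 0.07947130651617351 0.07871117979673448
[0.55187675 0.12848459 0.16854915] 0.02672279191634975 [ 0.    -0.001 -0.001 -0.001  0.     0.001]
the job is handed in; nothing more can be done
None
```

I gave the rock section one lapping stroke and lifted the cassette out by its pinched catches. I handed the job in at about 16 s; it gives no verdict.

- **Stroke:** I gripped the block by its long sides. After the initial press of about 13 N, the hand measured 10–14 N at the end of each move until I eased off. With the block and cassette's own 5 N, that puts roughly 15–19 N on the rock. The rock force itself was never measured directly. The block went from about 90 mm right of the plate's centre to about 79 mm left of it.
- **Cassette:** I released the block, rose, re-centred on the catches, pinched them with 25 N and lifted straight up by about 10 cm.

**Last checks:**
- The cassette hangs level and at rest in the fingers.
- The empty block lies flat 79 mm past the plate's centre.
- In the last pictures the bystanders looked undisturbed. I judged this by eye and did not measure it, and the tape and pick were only partly in view.

**One disagreement:** the finger opening read 26.7 mm, where the fully pinched pads should measure 28.6 mm. I put this down to sensor or pad compliance. The pictures show both catches pushed in evenly.

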